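Set the length gauge to its marked stop

TASK

Set the shaft-length gauge on the bench: press down the spring plate in the middle of its slider to free the brake, and with the plate still held down push the slider along the rail until it rests against the marked stop, the one that carries a round disc on a short post. Then let the plate spring up again so that the slider stays there. Use the fingertips lightly - nothing is to be gripped or lifted - the slider must not be forced along while its brake is on, and the loose things around the gauge stay where they are.

Things in the scene. Friction and masses are not known exactly. Their poses are not given: they have to be found in the camera images.
- gauge: Shaft-length gauge, screwed to the bench: dark base plate 70 mm wide and 480 mm long with an aluminium rail with a scale. Origin at the middle of its underside, on the bench (z = 0). Its y axis runs along the rail, its z axis up. The slider and both stops sit on the rail.
- slider (a joint): Position of the slider along the gauge's y axis (m), 0 at the middle of the rail, growing to +y of the gauge; the stops limit it. Steel slider 124 mm long along the rail, 66 mm wide. At each end it has a rounded hump that reaches 49 mm above the bench; between the humps is a well 72 mm long that is open at both sides. With the brake free it slides with about 1 N; with the brake on it holds against about 13 N. Fingers must not bear on slider or plate with over 50 N.
- slider_mid (a point): The middle of the slider, 40 mm above the bench. When the slider rests against a stop, this point is 78 mm from that stop's origin, measured level (slider half length 62 mm, stop half length 16 mm).
- brake_plate (a joint): How far the spring plate is pressed down (m): 0 at rest (brake on), 0.005 fully down. The brake is free from about 0.001. It takes about 12 N to start it and 15 N to hold it fully down, and it springs back by itself.
- plate_top (a point): The middle of the top of the spring plate, a flat black ribbed rubber plate in the well between the slider's humps, 66 mm along the rail and 56 mm across it; its top is 40 mm above the bench at rest and moves down 5 mm.
- marked_stop: The marked stop: steel block clamped across the rail, 32 mm along the rail, 70 mm across, its top 44 mm above the bench; on it stands a short post with a level round disc, 36 mm in diameter, its top 66 mm above the bench. Fixed during the run; at either end of the rail. Origin on the rail's middle line at bench height (z = 0), at the middle of the block.
- plain_stop: The other stop, the same block without post and disc, at the other end of the rail. Origin alike.
- grease_jar: Bystander, loose: small dark jar, 53 mm wide, 47 mm tall. Origin at the middle of its underside.
- iron_head: Bystander, loose: bare metal golf iron head lying flat, 77x119x16 mm. Origin at the middle of its underside.
- wax_jar: Bystander, loose: glass jar with a tin lid, 58 mm wide, 58 mm tall. Origin at the middle of its underside.
- wood_wedge: Bystander, loose: wooden wedge, 34x100x28 mm. Origin at the middle of its underside.
- screwdriver: Bystander, loose: screwdriver lying down, 27x194x27 mm. Origin at the middle of its underside.
- tape_green: Bystander, loose: roll of masking tape lying flat, 72 mm wide, 18 mm tall. Origin at the middle of its underside.

How it is judged:
By the outcome, as a careful person would: the job done as asked, in the order asked, and still so for the second after the job is handed in, with the robot touching nothing.
It also fails if it takes over 35 s, if anything falls off the work surface, if the arm or the gripper's body presses on something with over 40 N, if the wrist force passes 120 N, or if a joint passes its speed limit or range.

ROBOT

A 6-joint arm with a two-finger parallel gripper is mounted at the origin on a cart in front of the work surface, level with it; the furniture and walls round the work are solid. World frame = base frame: x ahead of the robot, y to its left, z up, the work surface at z = 0. Lengths are in mm, angles in rad, forces in N, time in s.
With the tool pointing down it reaches from about 275 to 975 mm from the base axis. Payload 8.4 kg.
Tool frame: the origin (TCP) lies midway between the tips of the shut fingers; the grasp point (between the pads) lies 19 mm behind it; z points along the fingers, y is the direction in which the jaws open and shut (so a half turn about z gives the same grasp; the last joint's range is limited). The gripper opens to 92 mm and grips with 3 to 60 N. Pads are 20 mm wide; open, the fingers measure 128 mm over their backs; the gripper's body (75 mm by 189 mm) begins 69 mm behind the grasp point.
Start: joints at [-1.17, 0.353, 1.633, -0, 1.155, -0.002], TCP at [244.996, -574.982, 214.583] pointing down, gripper open.
Joint ranges: [-2.63, 2.63], [-0.92, 2.1], [0.06, 2.66], [-1.3, 4.44], [0, 2.69], [-3.02, 3.02]. Speed limits (rad/s): [2.22, 2.22, 2.79, 3.14, 3.14, 3.14].

INTERFACE

Orientations are given as a rotation vector (axis times angle).
In Python, from rig import bot, claw, ik, cams, close_job, finder, monitor gives the robot as it stands. Calls block until the motion is done:
- bot.reach(position, orientation): joint-space move of the TCP to a pose.
- bot.move_l(position, feed=150, rotation=None): straight line of the TCP; rotation=None keeps the orientation; feed is the mean speed in mm/s.
- bot.goto_joints(angles): joint-space move.
- claw.gripper_open() and claw.clamp(): open the fingers fully, or close them until they stop; the grip force is fixed at half the most.
- bot.sleep(seconds).
- ik(position, orientation): joint angles nearest the present ones, or None.
- cams.grab_frame(name): name is "scene" or "top" or "wrist"; returns the picture (400x640x3 uint8, red, green, blue); there is no depth.
- cams.get_calibration(name): a dict with "camera_matrix" (3x3 intrinsics, pixels), "k1" (the pictures are not rectified: a ray, as slopes to the right and down, at radius r is drawn at 1 + k1 r^2 times it, then the intrinsics apply), "camera_from_world" (4x4, takes a point from world to camera coordinates). Camera axes: x right, y down, z forward; pixel columns grow to the right and rows downward; lengths in mm; the calibration is good to about 2 mm. A picture is of the moment at which its call begins: read the wrist's pose just before it. get_calibration takes no time and is no camera call; for the wrist camera it gives the pose at the moment of the call.
A pose or a line that the arm cannot do raises bot.IKError and nothing moves.
- close_job(): hands the job in, once; it reports no verdict.
Trained networks look in the newest picture that a camera, given by its name, has taken for a name from the list of things; names that differ only in an ending like _2 or _b are one class to them, and where a whole thing is asked for, a point or a joint stands for the part that bears it (a point fixed in the world has none). Each returns a list of dicts, best first, with "p" (0 to 1); they miss things now and then, are a little off and sometimes report something else, mostly with a low value. They report only what shows in the picture. A call takes as long as a camera call.
- finder.silhouettes(name, camera): "pixels" (400x640 bool, what is visible of it) and "box" ([left, top, right, bottom] as shares, 0 to 1, of the picture: columns of its width, rows of its height, round what is visible of it).
- finder.tip_of(name, camera): "point" ([column, row] as shares, 0 to 1, of the picture: columns of its width, rows of its height: a listed point, or the origin of a listed thing).
Readings, each from a call of its own:
- monitor.get_time(): time.
- monitor.get_joint_pos(): joint angles.
- monitor.get_qvel(): joint speeds.
- monitor.get_tau(): joint torques, N m.
- monitor.get_tool_pos(): TCP position.
- monitor.get_tcp_rot(): TCP orientation.
- monitor.get_force(): force on the tool from outside, world axes, zero at the start.
- monitor.get_torque(): the same for the moment, N m.
- monitor.get_opening(): opening from 0.0 (shut) to 1.0 (fully open).
Only numpy, scipy, OpenCV 4.12 (cv2) and the standard library are available. Lean on these libraries where they do the work, as an engineer would, in place of code of your own. Each camera call takes 0.05 s, during which the arm holds its last target. There are 200 camera calls.

## Working session

There is one attempt and no reset: what is moved stays moved. The work goes in short steps, each a Python script; the robot and the scene stay as the last script left them, time stands still between calls to the robot, and variables do not carry over. Pictures are saved under pics/ and viewed, about 8 in all and at most 12, crops included, and the job is handed in when it is done.

```bash
ls; mkdir -p pics; cat > h.py <<'E'
import numpy as np, cv2
from rig import bot, claw, ik, cams, close_job, finder, monitor
def ray(cam,uv):
    c=cams.get_calibration(cam);K=np.array(c["camera_matrix"]);k1=c["k1"];T=np.array(c["camera_from_world"])
    d=np.linalg.solve(K,[uv[0],uv[1],1])[:2]; s=d.copy()
    for _ in range(30): s=d/(1+k1*(s@s))
    R=T[:3,:3]; return -R.T@T[:3,3], R.T@np.array([s[0],s[1],1])
def onz(cam,uv,z):
    o,d=ray(cam,uv); return o+d*(z-o[2])/d[2]
def proj(cam,p):
    c=cams.get_calibration(cam);K=np.array(c["camera_matrix"]);T=np.array(c["camera_from_world"])
    q=T[:3,:3]@np.array(p,float)+T[:3,3]; s=q[:2]/q[2]; s=s*(1+c["k1"]*(s@s)); return (K@[s[0],s[1],1])[:2]
def save(cam,name,im=None):
    im=cams.grab_frame(cam) if im is None else im
    cv2.imwrite(f"pics/{name}.png",im[:,:,::-1]); return im
E
python3 - <<'E'
from h import *
np.set_printoptions(precision=1,suppress=True)
a=save("top","top0");b=save("scene","scene0")
cv2.imwrite("pics/both.png",cv2.resize(np.vstack([a,b])[:,:,::-1],None,fx=.75,fy=.75))
Z=dict(gauge=0,slider_mid=40,plate_top=40,marked_stop=0,plain_stop=0,grease_jar=0,iron_head=0,wax_jar=0,wood_wedge=0,screwdriver=0,tape_green=0)
for n,z in Z.items():
  for cam in("top","scene"):
    for r in finder.tip_of(n,cam)[:2]:
      uv=np.array(r["point"])*[640,400]; print(n,cam,round(r["p"],2),uv,onz(cam,uv,z)[:2])
print(monitor.get_tool_pos(),monitor.get_tcp_rot(),monitor.get_time())
E
```

```text
pics
gauge top 0.67 [288.7 227.9] [484.7 101.7]
gauge scene 0.72 [308.9 248. ] [481.6 110.4]
gauge scene 0.68 [232.2 261.5] [598.8 237.4]
slider_mid top 0.88 [300.9 224.1] [489.8  69.9]
slider_mid scene 0.56 [315.6 229.3] [479.8  85.2]
plate_top top 0.72 [300.2 224.9] [487.6  71.4]
plate_top scene 0.63 [316.  225.3] [486.3  74.1]
plate_top scene 0.33 [317.7 197.6] [538.5  -7.8]
marked_stop top 0.89 [226.1 218.3] [496.8 262.8]
marked_stop scene 0.81 [259.5 286.4] [504.1 255. ]
plain_stop top 0.7 [362.3 235.5] [479.9 -85.5]
plain_stop scene 0.91 [352.7 200.6] [483.9 -86.3]
plain_stop scene 0.24 [307.1 248.3] [484.5 113.6]
grease_jar top 0.91 [355.6 195.6] [582.  -62.3]
grease_jar scene 0.7 [315.2 192.4] [583.4 -59.8]
iron_head top 0.84 [294.6 185.2] [597.2  96.5]
iron_head scene 0.81 [277.2 223.3] [592.7  87.7]
wax_jar scene 0.94 [232.8 263.5] [593.7 240.7]
wood_wedge top 0.77 [341.1 271.1] [386.3 -38.1]
wood_wedge scene 0.78 [381.8 225.3] [378.9 -47.1]
screwdriver top 0.73 [279.6 269.8] [377.6 114.7]
screwdriver scene 0.64 [344.3 268.6] [383.  116.5]
tape_green top 0.86 [217.7 255.2] [401.7 272.8]
tape_green scene 0.89 [298.3 315.5] [395.5 265.7]
[ 245.  -575.   214.6] [3.1 0.6 0. ] 1.2
```

View pics/both.png

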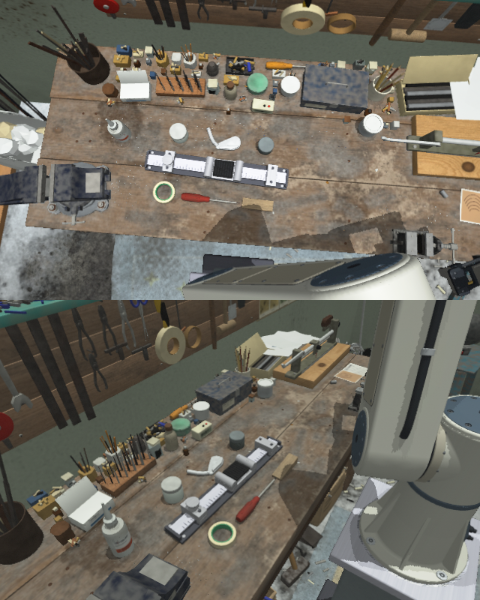

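The slider is at about (488, 71). The marked stop (with the disc, at left in the top view) is near (499, 260) and the plain stop near (481, -86). Both cameras agree, so I'll hover over the slider and look from close by.

```bash
cat >> h.py <<'E'
from scipy.spatial.transform import Rotation as Ro
def rv(u,flip=1):
    x=flip*np.array([u[0],u[1],0])/np.hypot(u[0],u[1]); z=np.array([0,0,-1.]); return Ro.from_matrix(np.c_[x,np.cross(z,x),z]).as_rotvec()
E
python3 - <<'E'
from h import *
np.set_printoptions(precision=2,suppress=True)
u=np.array([18,346.])
best=None
for f in(1,-1):
    q=ik([488,110,300],rv(u,f)); print(f,q)
    if q is not None and (best is None or abs(q[5])<abs(best[1][5])): best=(f,q)
print(best[0]); bot.reach([488,110,300],rv(u,best[0])); claw.clamp()
save("wrist","w0")
Z=dict(slider_mid=40,plate_top=40,marked_stop=0,plain_stop=0)
for n,z in Z.items():
    for r in finder.tip_of(n,"wrist")[:2]:
      uv=np.array(r["point"])*[640,400]; print(n,round(r["p"],2),uv,onz("wrist",uv,z)[:2])
print(monitor.get_tool_pos(),monitor.get_time(),monitor.get_force(),monitor.get_opening())
E
```

```text
1 [ 0.22  0.08  1.79 -0.    1.27  0.27]
-1 [ 0.22  0.08  1.79 -0.    1.27 -2.87]
1
slider_mid 0.95 [317.18 198.68] [486.67  81.53]
plate_top 0.56 [317.38 201.52] [486.73  76.94]
marked_stop 0.85 [320.38  81.08] [501.17 261.47]
[487.98 109.99 300.  ] 5.3917 [-0.03  0.28 -0.31] 0.003664331490132409
```

View pics/w0.png

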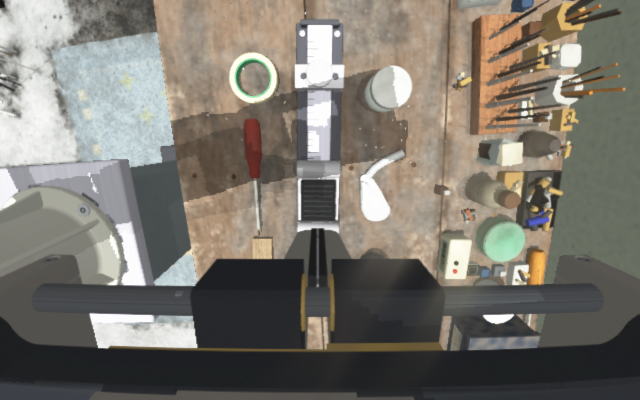

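The plate is centred at (319, 200) px and the upper stop at (320, 77). I can't make out a disc on that stop here, so I'll enlarge both stops before choosing one.

```bash
python3 - <<'E'
import cv2,numpy as np
def c(f,x0,y0,x1,y1,w=380,h=280): return cv2.resize(cv2.imread(f"pics/{f}.png")[y0:y1,x0:x1],(w,h),interpolation=cv2.INTER_CUBIC)
t=c("top0",190,195,390,255,760,228)
cv2.imwrite("pics/crop.png",np.vstack([np.hstack([c("scene0",210,230,320,311),c("scene0",300,165,410,246)]),t]))
E
```

```text
(no output)
```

View pics/crop.png

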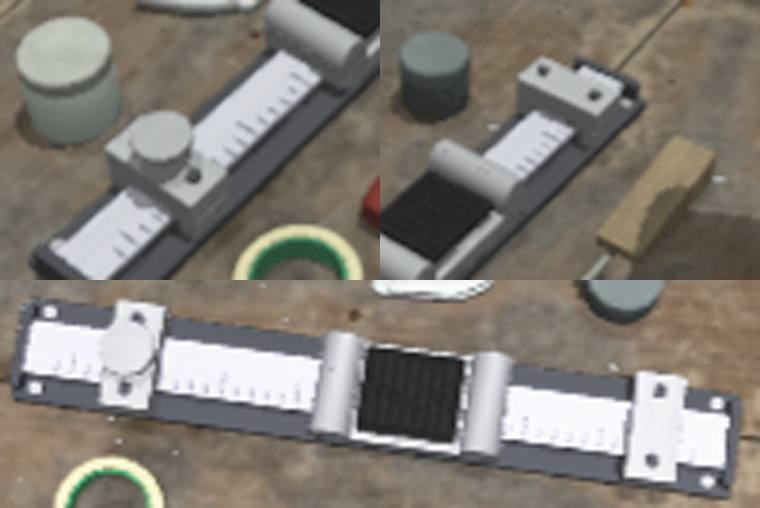

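The crops settle it: the disc is on the +y (left) stop. Now I'll press the plate in small steps, checking force.

```bash
python3 - <<'E'
from h import *
np.set_printoptions(precision=2,suppress=True)
u=np.array([.0525,.9986]); o=rv(u)
p=np.array([487.5,76.])
bot.reach([*p,80],o); bot.move_l([*p,44],feed=60)
for z in(42,41,40,39,38,37,36.5):
    bot.move_l([*p,z],feed=20); bot.sleep(.1)
    f=np.array(monitor.get_force()); print(z,monitor.get_tool_pos(),f)
    if abs(f[2])>14.0 and z<38.1 or abs(f[2])>25: break
print(monitor.get_time())
E
```

```text
42 [487.61  76.    42.15] [0.5  0.43 0.26]
41 [487.48  76.02  41.  ] [-0.11 -0.12  0.36]
40 [487.65  76.01  40.45] [-1.66 -1.14  6.8 ]
39 [487.72  76.03  39.72] [-3.5  -0.44 11.43]
38 [487.69  76.02  38.73] [-3.37 -0.71 12.61]
37 [487.73  76.01  37.78] [-3.42 -0.82 12.55]
36.5 [487.71  76.02  37.3 ] [-3.11 -0.31 13.17]
9.4833
```

Contact came at z≈40 and the plate is now about 2.7 mm down at 13 N, so the brake is free. Next I'll slide along the rail, watching the force.

```bash
python3 - <<'E'
from h import *
np.set_printoptions(precision=2,suppress=True)
u=np.array([.0525,.9986]); p=np.array([487.5,76.])
def go(s,feed):
    bot.move_l([*(p+u*s),36.5],feed=feed)
    f=np.array(monitor.get_force()); print(s,np.array(monitor.get_tool_pos()),f); return f
for s in(15,50,95):
    f=go(s,40)
    if -f[:2]@u>6: break
else:
    for s in np.arange(98,118,2.):
        f=go(s,25)
        if -f[:2]@u>5: break
save("wrist","w1"); print(monitor.get_time())
for n,z in dict(slider_mid=40,plate_top=38,marked_stop=0).items():
    for r in finder.tip_of(n,"wrist")[:1]:
      uv=np.array(r["point"])*[640,400]; print(n,round(r["p"],2),uv,onz("wrist",uv,z)[:2])
a=save("top","t1"); b=cv2.resize(a[195:255,190:390],(760,228)); w=cv2.imread("pics/w1.png")[:,:,::-1]
save("","c1",np.vstack([b,cv2.resize(w[0:180,200:440],(760,350))[:350]]))
E
```

```text
15 [488.62  91.42  37.37] [-3.05  1.41 12.5 ]
50 [490.73 126.39  37.48] [-2.63  2.15 12.72]
95 [493.43 171.39  37.63] [-2.11  1.57 12.66]
98.0 [493.66 174.44  37.65] [-1.64  1.43 12.74]
100.0 [493.76 176.42  37.64] [-1.24  0.6  13.26]
102.0 [493.91 178.42  37.65] [-1.63  0.58 12.93]
104.0 [494.01 180.38  37.65] [-1.81  0.55 12.38]
106.0 [493.99 181.44  37.53] [-0.43 -5.32 13.58]
13.625
slider_mid 0.72 [316.1 240.6] [493.53 183.31]
plate_top 0.86 [312.83 239.52] [491.43 183.39]
marked_stop 0.89 [321.28 114.52] [501.37 262.64]
```

View pics/c1.png

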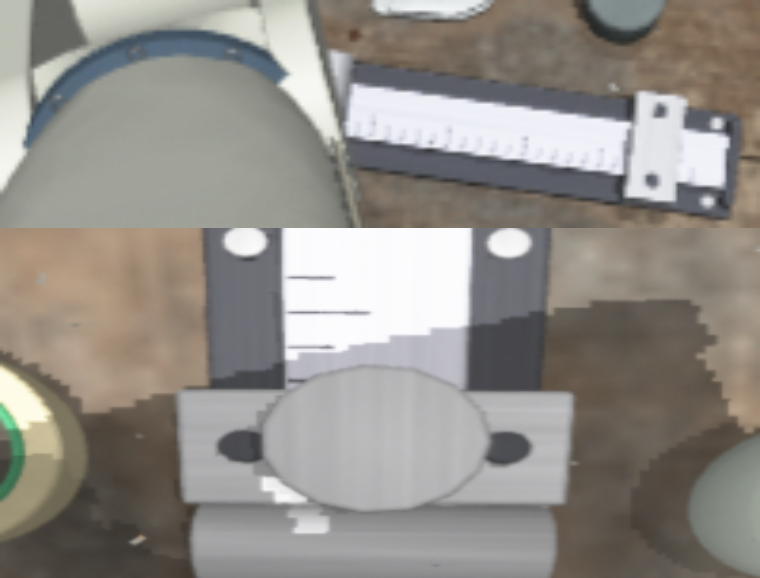

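Force jumped to -5.3 N along the rail, and the hump sits against the stop block in the wrist view. I'll nudge 1 mm more to seat it, release straight up, then look again.

```bash
python3 - <<'E'
from h import *
np.set_printoptions(precision=2,suppress=True)
u=np.array([.0525,.9986]); p=np.array([487.5,76.])
q=p+u*107; bot.move_l([*q,36.5],feed=20); bot.sleep(.15); print(monitor.get_tool_pos(),monitor.get_force())
q=np.array(monitor.get_tool_pos())[:2]
bot.move_l([*q,60],feed=40); print(monitor.get_force())
bot.move_l([*q,200],feed=150)
bot.reach([480,20,300],rv(u)); bot.sleep(.3)
w=save("wrist","w2"); 
for n,z in dict(slider_mid=40,plate_top=40,marked_stop=0).items():
    for r in finder.tip_of(n,"wrist")[:1]:
      uv=np.array(r["point"])*[640,400]; print(n,round(r["p"],2),uv,onz("wrist",uv,z)[:2])
b=save("scene","s2")
for n in("grease_jar","iron_head","wax_jar","wood_wedge","screwdriver","tape_green"):
    for r in finder.tip_of(n,"scene")[:1]:
      uv=np.array(r["point"])*[640,400]; print(n,round(r["p"],2),onz("scene",uv,0)[:2])
save("","c2",np.hstack([cv2.resize(w[0:200,220:420],(400,400)),cv2.resize(b[230:320,220:310],(400,400))]))
print(monitor.get_tool_pos(),monitor.get_force(),monitor.get_time())
E
```

```text
[493.9  181.98  37.46] [ 0.05 -7.26 12.61]
[-0.19  0.99 -0.6 ]
slider_mid 0.6 [320.77  66.52] [493.58 184.18]
plate_top 0.77 [318.53  66.28] [490.55 184.56]
marked_stop 0.79 [322.62  17.68] [501.05 262.33]
grease_jar 0.8 [570.31 -44.34]
iron_head 0.89 [593.46  93.24]
wax_jar 0.82 [597.3  239.15]
wood_wedge 0.78 [386.69 -46.5 ]
screwdriver 0.76 [380.95 111.74]
tape_green 0.84 [399.52 263.87]
[480.    19.95 300.03] [-0.24 -0.53  0.4 ] 17.6833
```

View pics/c2.png

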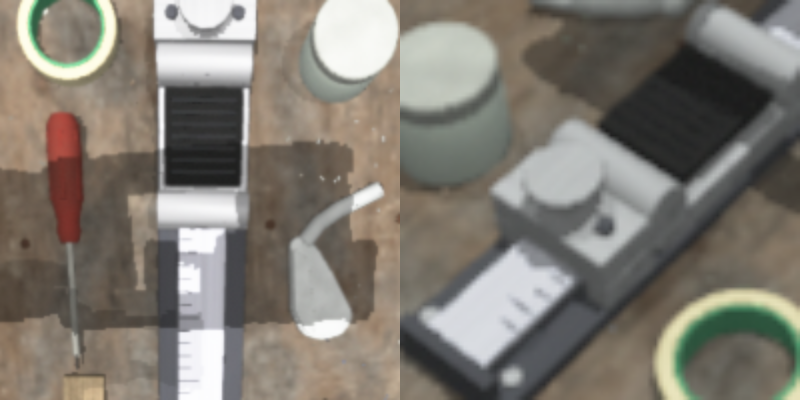

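The slider rests against the disc stop with no gap, the plate is up, and the robot is clear.

```bash
python3 -c "
from h import *
close_job()"
```

```text
the job is handed in; nothing more can be done
```

The slider now rests against the marked stop (the one with the disc), its plate has sprung back up, and the job is handed in. I finished at about 17.7 s of the 35 s allowed.

**How it went:** With the fingers shut, I pressed the plate about 2.7 mm down at 13 N to free the brake. I kept it down while moving the slider about 107 mm along the rail. Contact with the stop showed as a jump to about 5 N along the rail, rising to about 7 N when I seated it. I then lifted straight up and backed the arm away.

**Last checks:**
- **Slider position:** its middle measured about 78.5 mm from the stop's origin, against 78 mm nominal. The wrist and scene pictures show the hump against the block with no visible gap.
- **Robot clear:** the tool force read about 0 N after release.
- **Loose things:** five of the six were within about 8 mm of their first readings, which is within the network's scatter.

**One disagreement:** the scene camera placed the grease jar about 20 mm from its first reading. I took this for a detection error, perhaps because the arm partly hid the jar, since the arm never worked near it. I did not check it with another picture.

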